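# Index the sample stage to the rider and lock it

### The job

Bring the indexing stage to its next test position by pushing with a fingertip: swing the yellow brake lever out to its free stop, push the stage round by one of its posts until the white line points at the tip of the red rider (to within half a scale division) and let it rest there, then swing the lever back in to its locked stop. Nothing is to be lifted: the steel block stays lying in the stage's recess and the other things on the table stay where they are.

Things in the scene. Friction and masses are not known exactly. Their poses are not given: they have to be found in the camera images.
- stage_base: Grey square base of the indexing stage, 150 x 150 x 16 mm, fixed, turned up to 18 degrees. Origin: on the stage's vertical turning axis at table height, z up. On it a fixed aluminium ring (radius 58-73 mm, top 28 mm above the table), a line every 5 degrees; inside it the round black stage plate (radius 57 mm, top 29 mm). In its -x -y corner a dark brake block, top 35 mm
- index_line (a point): Outer end of the single white line on the black stage plate, 57 mm from the turning axis, 29 mm above the table. It turns with the stage: endlessly, both ways, when the brake is free (about 2 N at a post; it stays where it is left), while the locked brake holds it against 25 N and more
- rider_tip (a point): Tip of the red rider (11 mm wide, clamped on the fixed ring, it cannot be moved), 57 mm from the turning axis, 29 mm above the table: where the outer end of the white line has to come
- post_1 (a point): Centre of the top of a push post of the stage, upright, steel with a grey sleeve, 12.4 mm diameter, standing from the plate at 29 mm to 63 mm above the table, 47 mm from the turning axis, 60 degrees counter-clockwise (from above) of the white line
- post_2 (a point): As post_1, 180 degrees from the white line
- post_3 (a point): As post_1, 60 degrees clockwise of the white line
- lever_pivot (a point): Point on the vertical pivot axis of the yellow brake lever, on the brake block, 46 mm above the table, fixed to the base, 90 mm from the turning axis. A test stand stands to the right and behind: its lever, with a black ball 166 to 210 mm above the table, may come within 80 mm of this point sideways, so keep the hand's wide side clear of it
- lever_knob (a point): Centre of the top of the upright round knob at the end of the yellow brake lever: 16 mm diameter, from 36 to 66 mm above the table, 70 mm from the pivot; the arm to it is a 9 mm bar 41 mm above the table. It takes about 3 to 6 N, sideways, and stays where it is left
- brake_lever (a joint): Brake lever angle, rad: 0 at the locked stop (arm along the front of the ring), 1.2 at the free stop (swung outward from the stage, counter-clockwise from above). The brake bites below about 0.45
- steel_block: Round steel reference block, 60 mm diameter, 14 to 15 mm thick, lying loose in the round recess of the stage plate (63 mm wide, floor 22 mm above the table). Origin: centre of its underside, z up. It turns with the stage
Things that resemble listed ones, but are neither listed nor needed, are in the scene too. What is meant by the steel_block is not green, and is the smaller of those in its own colour.

How it is judged:
By the outcome, as a careful person would: the job done as asked, in the order asked, and still so for the second after the job is handed in, with the robot touching nothing.
It also fails if it takes over 64 s, if anything falls off the work surface, if the arm or the gripper's body presses on something with over 40 N, if the wrist force passes 120 N, or if a joint passes its speed limit or range.

### The arm

A 6-joint arm with a two-finger parallel gripper is mounted at the origin on a cart in front of the work surface, level with it; the furniture and walls round the work are solid. World frame = base frame: x ahead of the robot, y to its left, z up, the work surface at z = 0. Lengths are in m, angles in rad, forces in N, time in s.
With the tool pointing down it reaches from about 0.325 to 0.85 m from the base axis. Payload 4.4 kg.
Tool frame: the origin (TCP) lies between the finger pads; the fingertips stand 25 mm ahead of it and the grasp point (between the pads) lies 6 mm ahead of it (arm.tip_extent is the distance from the TCP to the fingertips, in m); z points along the fingers, y is the line along which they close (so a half turn about z gives the same grasp; the last joint's range is limited). The gripper opens to 94 mm and grips with 3 to 60 N. Pads are 16 mm wide; open, the fingers measure 119 mm over their backs; the gripper's body (75 mm by 177 mm) begins 78 mm behind the grasp point.
Start: joints at [1.179, 0.207, 1.542, -0, 1.393, -0.15], TCP at [0.138, 0.558, 0.23] pointing down, gripper open.
Joint ranges: [-2.73, 2.73], [-0.86, 2.22], [0.23, 2.46], [-1.11, 4.25], [0.08, 2.63], [-2.82, 2.82]. Speed limits (rad/s): [2.79, 2.79, 3.14, 3.14, 3.14, 3.14].

### API

Orientations are given as a unit quaternion [w, x, y, z].
In Python, from plant import arm gives the robot as it stands.
- The arm moves only by the shell command python3 -m jog 'ROWS' [FORCE]. ROWS is JSON, a list of rows, each an object with "dp": the shift along the tool's x, y, z in m, a list of three; "rot": the turn, a rotation vector about the tool's x, y, z in degrees, a list of three; "fingers": the opening, from 0 (shut) to 1 (fully open). A call has 1 to 10 rows; each row is the pose to reach, as a shift and turn from the pose commanded when the call began, along the tool's axes at that moment; what a row does not reach only later rows make up. A row lasts 1/10 s, in which the tool goes at most 50 mm and 8.59 degrees, less where a joint would pass 70% of its speed; a pose out of reach is approached as far as the arm can. A call with a gripper value outside its range is refused whole. The fingers move at their own pace and stop on an object; FORCE is the grip in N (left out, the last holds). Time passes only in rows, so rows that repeat a pose let the fingers close. It gives the time, the measured TCP pose, the force, the opening and the grip force at its end, in the units of the state.
- arm.sense(): the state, without advancing time (a new reading comes with each control period).
- arm.get_image(name): name is "scene" or "top" or "wrist"; returns (picture, depth): 384x512x3 uint8, red, green, blue; 384x512 float32, m along the optical axis (not along the pixel's ray), 0 where there is no reading.
- arm.get_calibration(name): a dict with "fx", "fy", "cx", "cy" (pixels), "distortion" ([k1, k2, p1, p2, k3] as OpenCV has them; the pictures are not rectified), "origin" and "attitude" of the camera in the world. Camera axes: x right, y up, looking along -z (the intrinsics and any distortion apply to the point x, -y, -z); pixel columns grow to the right and rows downward; lengths in m; the calibration is good to about 2 mm. A picture is of the moment at which its call begins: read the wrist's pose just before it. get_calibration takes no time and is no camera call; for the wrist camera it gives the pose at the moment of the call.
- arm.sign_off(): hands the job in; it is judged then, once.
The state is a dict: "t": time; "joint_pos": joint angles; "qvel": joint speeds; "joint_torque": joint torques, N m; "position": TCP position; "ee_rot": TCP orientation; "force": force on the tool from outside, world axes, zero at the start; "wrist_torque": the same for the moment, N m; "gripper_width": opening from 0.0 (shut) to 1.0 (fully open); "gripper_force": force on a finger pad.
Only numpy, scipy, OpenCV 4.12 (cv2) and the standard library are available. Lean on these libraries where they do the work, as an engineer would, in place of code of your own. Each camera call takes 0.05 s, during which the arm holds its last target. There are 200 camera calls.

## Working session

There is one attempt and no reset: what is moved stays moved. The work goes in short steps, Python scripts to look and compute and a shell command to move; the robot and the scene stay as the last step left them, time stands still between calls to the robot, and variables do not carry over. Pictures are saved under pics/ and viewed, at most 10 in all, crops included, and the job is handed in when it is done.

```bash
ls; mkdir -p pics; cat > h.py <<'E'
import numpy as np, cv2
from plant import arm
from scipy.spatial.transform import Rotation as R
def grab(n,f=None):
    c=arm.get_calibration(n); im,d=arm.get_image(n)
    if f: cv2.imwrite('pics/'+f,cv2.cvtColor(im,cv2.COLOR_RGB2BGR))
    return im,d,c
def Rm(c):
    a=np.array(c['attitude'],float)
    return a if a.shape==(3,3) else R.from_quat(a[[1,2,3,0]]).as_matrix()
def rays(c,uv):
    K=np.array([[c['fx'],0,c['cx']],[0,c['fy'],c['cy']],[0,0,1]])
    p=cv2.undistortPoints(np.array(uv,float).reshape(-1,1,2),K,np.array(c['distortion'],float)).reshape(-1,2)
    return np.c_[p[:,0],-p[:,1],-np.ones(len(p))]@Rm(c).T
def onz(c,uv,z):
    r=rays(c,uv);o=np.array(c['origin'],float)
    return o+r*((z-o[2])/r[:,2])[:,None]
E
python3 - <<'E'
from h import *
s=arm.sense(); print(s['t'],s['position'],s['ee_rot'])
for n in('scene','top'):
    im,d,c=grab(n,n+'0.png'); print(n,c)
E
```

```text
pics
0.0 [0.13742549 0.55758185 0.22929192] [-2.95671704e-04  1.20617551e-01  9.92698408e-01 -1.09050204e-03]
scene {'fx': 461.5968801187038, 'fy': 461.5968801187038, 'cx': 263.34817842021516, 'cy': 198.383009466614, 'distortion': array([-0.02922321,  0.        ,  0.        ,  0.        ,  0.        ]), 'origin': array([0.17734746, 0.71341359, 0.77254831]), 'attitude': array([-0.34728924, -0.12703089,  0.34275703,  0.86358031])}
top {'fx': 461.3354827532267, 'fy': 461.3354827532267, 'cx': 252.78549136829713, 'cy': 186.77472732943846, 'distortion': array([-0.17852491,  0.        ,  0.        ,  0.        ,  0.        ]), 'origin': array([0.42294473, 0.21830198, 1.11245026]), 'attitude': array([-0.69860444, -0.06903867,  0.07172518,  0.70854851])}
```

View pics/top0.png

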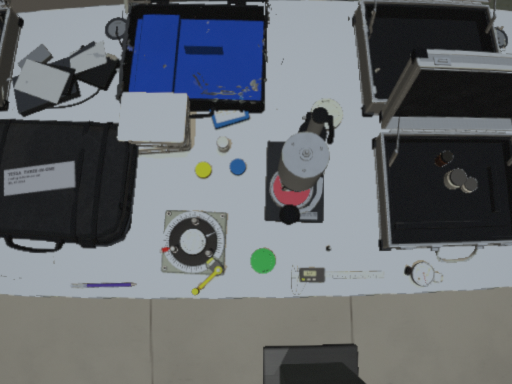

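View pics/scene0.png

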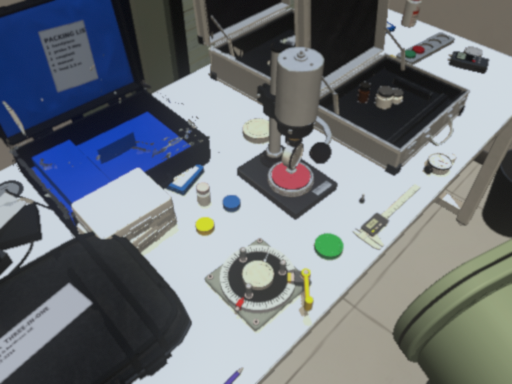

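The top view shows the stage centre near (193,242), the lever's yellow bar from about (218,268) to (196,291), and the red rider near (165,249). The test stand is at (295,180), the green block decoy at (263,260). Now I'll measure.

```bash
python3 - <<'E'
from h import *
im,d,c=grab('top')
print(onz(c,[[193,242],[218,268],[196,291],[165,249],[290,214]],0.029).round(3))
cr=im[195:305,145:310]; cv2.imwrite('pics/topc.png',cv2.cvtColor(cv2.resize(cr,None,fx=4.8,fy=4.8,interpolation=cv2.INTER_CUBIC),cv2.COLOR_RGB2BGR))
w,dw,cw=grab('wrist','wrist0.png'); print(cw['origin'],Rm(cw))
E
```

```text
[[0.511 0.355 0.029]
 [0.45  0.296 0.029]
 [0.397 0.348 0.029]
 [0.495 0.421 0.029]
 [0.575 0.125 0.029]]
[0.06736901 0.57518189 0.38331909] [[ 0.23878519 -0.94030999 -0.24248456]
 [ 0.97107016  0.23068179  0.06171439]
 [-0.00209388 -0.250206    0.96819036]]
```

View pics/topc.png

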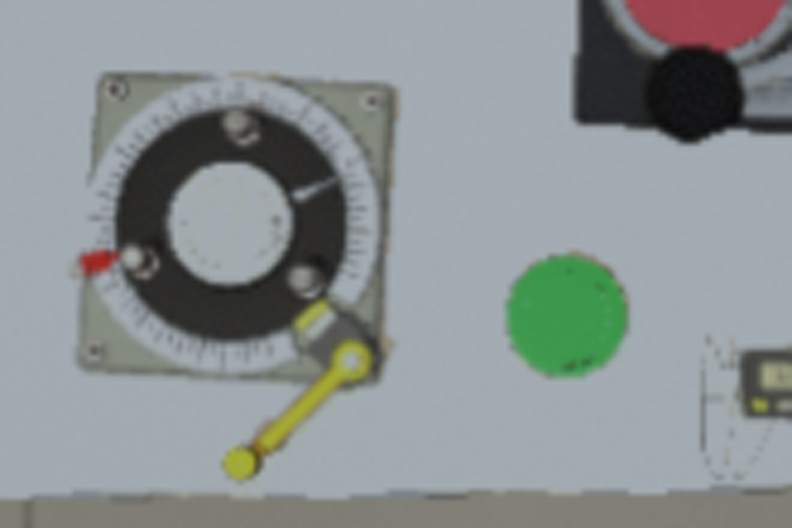

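View pics/wrist0.png

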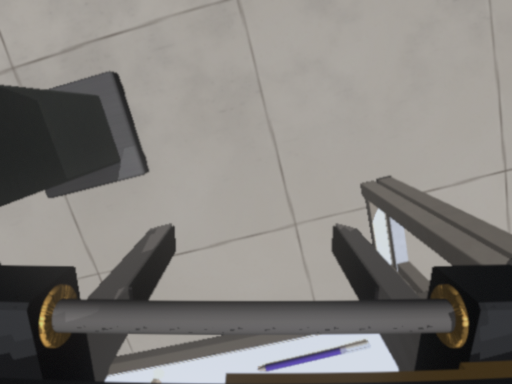

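The crop shows the white line ending at (337,180), post_1 at (238,125), post_2 at (139,258), post_3 at (305,277), the rider tip at (120,258) and the knob at (241,463), so the lever is partly out. The wrist view shows the fingers at the bottom and only the table edge. Next I'll get the numbers.

```bash
cat > meas.py <<'E'
from h import *
P=lambda c,x,y,z:onz(c,[[145+x/4.8,195+y/4.8]],z)[0]
def main():
    im,d,c=grab('top')
    f=lambda x,y,z:P(c,x,y,z)
    hsv=cv2.cvtColor(im,cv2.COLOR_RGB2HSV)
    b=((hsv[...,2]<90)&(hsv[...,1]<120)).astype(np.uint8); b[:200]=0;b[275:]=0;b[:,:160]=0;b[:,228:]=0
    n,l,st,ce=cv2.connectedComponentsWithStats(b); k=1+st[1:,4].argmax()
    cs,_=cv2.findContours((l==k).astype(np.uint8),0,2); h=cv2.convexHull(max(cs,key=cv2.contourArea))
    print('dark bbox',st[k])
    for nm,x,y,z in [('line',337,180,.029),('rider',119,258,.029),('p1',238,120,.063),('p2',138,255,.063),('p3',303,273,.063),('block',230,222,.0365),('pivot',352,360,.046),('knob',240,462,.066),('c1',117,89,.016),('c2',371,100,.016),('c3',94,351,.016),('edge',240,495,0)]:
        print(nm,f(x,y,z).round(4))
    for (u,v) in [(290,214),(303,155),(320,115)]:
        z=d[v,u]; r=rays(c,[[u,v]])[0]; print((u,v),z,(c['origin']+r*z).round(3))
main()
E
python3 meas.py
```

```text
dark bbox [ 169  217   48   49 1210]
line [0.5332 0.3027 0.029 ]
rider [0.4958 0.41   0.029 ]
p1 [0.559  0.3475 0.063 ]
p2 [0.4949 0.3948 0.063 ]
p3 [0.4858 0.3162 0.063 ]
block [0.5125 0.3543 0.0365]
pivot [0.4451 0.2944 0.046 ]
knob [0.3976 0.3455 0.066 ]
c1 [0.5814 0.4145 0.016 ]
c2 [0.5744 0.2866 0.016 ]
c3 [0.4508 0.4242 0.016 ]
edge [0.3798 0.3536 0.    ]
(290, 214) 0.91984427 [0.551 0.14  0.2  ]
(303, 155) 0.7924285 [0.632 0.127 0.347]
(320, 115) 0.83272475 [0.714 0.09  0.322]
```

Distances check out: line 56 mm, posts 44–47 mm, pivot 90 mm and lever 70 mm. The stage has to turn about 174° CCW. First I'll move behind the knob on its stage side, fingers shut.

```bash
cat >> h.py <<'E'
def to(*pts,yaw=None):
    """print tool dp for world targets; yaw = wanted world angle of tool y (deg)"""
    s=arm.sense(); q=np.array(s['ee_rot']); M=R.from_quat(q[[1,2,3,0]]).as_matrix()
    p=np.array(s['position']); y0=np.degrees(np.arctan2(M[1,1],M[0,1]))
    print('t',round(s['t'],2),'pos',p.round(4),'yaw_y',round(y0,2),'F',np.round(s['force'],1),'j6',round(s['joint_pos'][5],2),'w',round(s['gripper_width'],2))
    for t in pts: print(t,'->',(M.T@(np.array(t)-p)*1000).round(1),'mm')
    if yaw is not None: print('rz',round(-((yaw-y0+90)%180-90),1))
E
python3 -c "
from h import *
to((.419,.367,.15),(.419,.367,.075),yaw=60)"
```

```text
t 0.25 pos [0.1376 0.5579 0.2299] yaw_y 76.14 F [ 0.3 -0.1 -0.2] j6 -0.15 w 1.0
(0.419, 0.367, 0.15) -> [-319.  -117.9   79.9] mm
(0.419, 0.367, 0.075) -> [-319.  -117.8  154.9] mm
rz 16.1
```

```bash
python3 -m jog '[{"dp":[-0.04,-0.014,0.01],"rot":[0,0,2],"fingers":0},{"dp":[-0.08,-0.029,0.02],"rot":[0,0,4],"fingers":0},{"dp":[-0.12,-0.044,0.03],"rot":[0,0,6],"fingers":0},{"dp":[-0.16,-0.059,0.04],"rot":[0,0,8],"fingers":0},{"dp":[-0.2,-0.074,0.05],"rot":[0,0,10],"fingers":0},{"dp":[-0.24,-0.089,0.06],"rot":[0,0,12],"fingers":0},{"dp":[-0.28,-0.104,0.07],"rot":[0,0,14],"fingers":0},{"dp":[-0.319,-0.118,0.08],"rot":[0,0,16],"fingers":0},{"dp":[-0.319,-0.118,0.08],"rot":[0,0,16],"fingers":0},{"dp":[-0.319,-0.118,0.08],"rot":[0,0,16],"fingers":0}]' 10; python3 - <<'E'
from h import *
to((.419,.367,.075))
im,d,c=grab('wrist','w1.png')
E
```

```text
t: 1.25
position: [0.4194, 0.3666, 0.15]
ee_rot: [-0.001, 0.259, 0.966, -0.0]
force: [0.0, -0.1, 0.5]
gripper_width: 0.183
gripper_force: 0.0
t 1.25 pos [0.4194 0.3666 0.15  ] yaw_y 60.03 F [ 0.  -0.1  0.5] j6 -0.49 w 0.18
(0.419, 0.367, 0.075) -> [ 0.5  0.2 75. ] mm
```

View pics/w1.png

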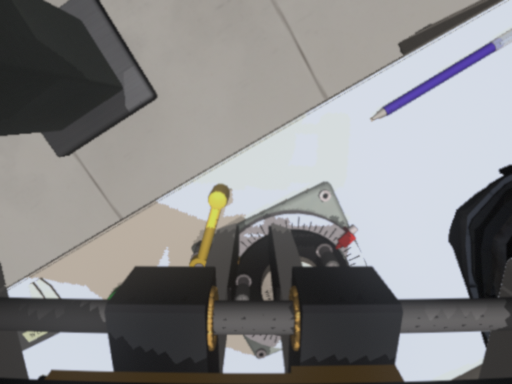

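The wrist view shows the knob at about (218,199), the rider tip near (341,245) and the fingers to the right of the knob. I'll check the knob position while going down.

```bash
python3 -c "
from h import *
print(onz(arm.get_calibration('wrist'),[[218,199]],.066))"
python3 -m jog '[{"dp":[0,0,0.02],"rot":[0,0,0],"fingers":0},{"dp":[0,0,0.04],"rot":[0,0,0],"fingers":0},{"dp":[0,0,0.06],"rot":[0,0,0],"fingers":0},{"dp":[0,0,0.075],"rot":[0,0,0],"fingers":0},{"dp":[0,0,0.075],"rot":[0,0,0],"fingers":0}]'; python3 -c "
from h import *
to((.401,.3495,.075),(.392,.342,.075))"
```

```text
[[0.39812799 0.34777885 0.066     ]]
t: 1.8
position: [0.4166, 0.3672, 0.0734]
ee_rot: [-0.002, 0.257, 0.967, -0.002]
force: [-0.3, 0.3, 0.2]
gripper_width: 0.004
gripper_force: 0.0
t 1.8 pos [0.4166 0.3672 0.0734] yaw_y 60.26 F [-0.3  0.3  0.2] j6 -0.49 w 0.0
(0.401, 0.3495, 0.075) -> [  4.8 -23.1  -1.5] mm
(0.392, 0.342, 0.075) -> [  8.8 -34.   -1.5] mm
```

```bash
python3 -m jog '[{"dp":[0.001,-0.004,-0.001],"rot":[0,0,0],"fingers":0},{"dp":[0.002,-0.008,-0.001],"rot":[0,0,0],"fingers":0},{"dp":[0.003,-0.012,-0.001],"rot":[0,0,0],"fingers":0},{"dp":[0.004,-0.016,-0.001],"rot":[0,0,0],"fingers":0},{"dp":[0.005,-0.019,-0.001],"rot":[0,0,0],"fingers":0},{"dp":[0.006,-0.022,-0.001],"rot":[0,0,0],"fingers":0},{"dp":[0.007,-0.025,-0.001],"rot":[0,0,0],"fingers":0},{"dp":[0.008,-0.028,-0.001],"rot":[0,0,0],"fingers":0},{"dp":[0.0085,-0.031,-0.001],"rot":[0,0,0],"fingers":0},{"dp":[0.009,-0.034,-0.001],"rot":[0,0,0],"fingers":0}]'; python3 -m jog '[{"dp":[0.0005,-0.002,0],"rot":[0,0,0],"fingers":0},{"dp":[0.001,-0.004,0],"rot":[0,0,0],"fingers":0}]'; python3 - <<'E'
from h import *
to()
im,d,c=grab('wrist','w2.png')
hsv=cv2.cvtColor(im,cv2.COLOR_RGB2HSV); m=cv2.inRange(hsv,(20,120,120),(35,255,255)); ys,xs=np.nonzero(m)
print(xs.min(),xs.max(),ys.min(),ys.max(),len(xs))
E
```

```text
t: 2.8
position: [0.395, 0.342, 0.0766]
ee_rot: [0.001, 0.258, 0.966, 0.0]
force: [3.2, 1.9, 1.3]
gripper_width: 0.002
gripper_force: 1.4
t: 3.0
position: [0.3919, 0.3391, 0.0764]
ee_rot: [0.0, 0.258, 0.966, 0.0]
force: [4.3, 1.3, -0.1]
gripper_width: 0.004
gripper_force: 1.5
t 3.0 pos [0.3919 0.3391 0.0764] yaw_y 60.14 F [ 4.3  1.3 -0.1] j6 -0.5 w 0.0
146 261 236 341 532
```

View pics/w2.png

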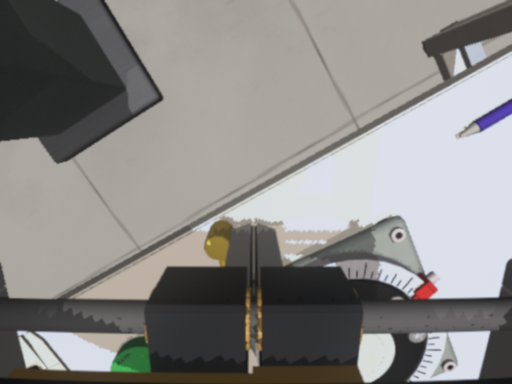

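The knob is at about (218,240), against the fingertip's left side. The force is still only the lever's friction, so I'll keep pushing to the stop.

```bash
for i in 1; do python3 -m jog '[{"dp":[0,-0.002,0],"rot":[0,0,0],"fingers":0},{"dp":[0,-0.004,0],"rot":[0,0,0],"fingers":0},{"dp":[0,-0.006,0],"rot":[0,0,0],"fingers":0}]'; done; python3 -m jog '[{"dp":[0,-0.002,0],"rot":[0,0,0],"fingers":0},{"dp":[0,-0.003,0],"rot":[0,0,0],"fingers":0}]'
```

```text
t: 3.35
position: [0.3887, 0.334, 0.0764]
ee_rot: [0.0, 0.258, 0.966, 0.0]
force: [4.0, 1.5, -0.1]
gripper_width: 0.007
gripper_force: 1.6
t: 3.55
position: [0.3871, 0.3314, 0.0764]
ee_rot: [0.0, 0.258, 0.966, 0.0]
force: [5.2, 2.2, -0.6]
gripper_width: 0.004
gripper_force: 1.7
```

```bash
python3 -m jog '[{"dp":[0,-0.002,0],"rot":[0,0,0],"fingers":0},{"dp":[0,-0.004,0],"rot":[0,0,0],"fingers":0}]'; python3 -m jog '[{"dp":[0,-0.002,0],"rot":[0,0,0],"fingers":0},{"dp":[0,-0.003,0],"rot":[0,0,0],"fingers":0}]'; python3 - <<'E'
from h import *
im,d,c=grab('wrist'); t,_,ct=grab('top')
w=im[170:310,130:330]; u=t[195:305,145:245]
v=np.hstack([cv2.resize(w,(440,308)),cv2.resize(u,(350,385))[:308]*0+cv2.resize(u,(350,385))[77:]])
cv2.imwrite('pics/w3.png',cv2.cvtColor(v,cv2.COLOR_RGB2BGR))
E
```

```text
t: 3.75
position: [0.3852, 0.328, 0.0765]
ee_rot: [0.0, 0.258, 0.966, 0.0]
force: [4.4, 2.2, -0.1]
gripper_width: 0.005
gripper_force: 1.9
t: 3.95
position: [0.3837, 0.3254, 0.0765]
ee_rot: [0.0, 0.258, 0.966, 0.0]
force: [4.8, 1.9, -0.5]
gripper_width: 0.004
gripper_force: 2.0
```

View pics/w3.png

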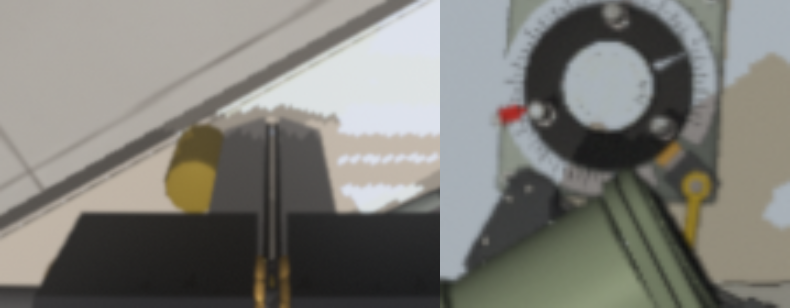

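The knob has slid along the left face of the finger, and the top view shows the lever now pointing almost straight toward the robot, around 175° world. No stop yet, so I'll carry on round the arc, turning the tool with it.

```bash
python3 -m jog '[{"dp":[-0.001,-0.002,0],"rot":[0,0,-4],"fingers":0},{"dp":[-0.002,-0.004,0],"rot":[0,0,-8],"fingers":0},{"dp":[-0.004,-0.006,0],"rot":[0,0,-12],"fingers":0},{"dp":[-0.006,-0.008,0],"rot":[0,0,-16],"fingers":0}]';  python3 -m jog '[{"dp":[-0.0005,-0.002,0],"rot":[0,0,-3],"fingers":0},{"dp":[-0.001,-0.004,0],"rot":[0,0,-6],"fingers":0}]'
```

```text
t: 4.45
position: [0.3818, 0.3155, 0.0756]
ee_rot: [-0.003, 0.119, 0.993, -0.001]
force: [-1.2, 3.9, 0.1]
gripper_width: 0.005
gripper_force: 1.4
t: 4.65
position: [0.3814, 0.3112, 0.0754]
ee_rot: [-0.004, 0.068, 0.998, -0.001]
force: [-1.6, 3.1, 1.0]
gripper_width: 0.005
gripper_force: 1.4
```

```bash
python3 -m jog '[{"dp":[0,-0.002,0],"rot":[0,0,-3],"fingers":0},{"dp":[-0.0005,-0.004,0],"rot":[0,0,-6],"fingers":0},{"dp":[-0.001,-0.006,0],"rot":[0,0,-9],"fingers":0}]';  python3 -m jog '[{"dp":[-0.0005,-0.002,0],"rot":[0,0,-3],"fingers":0},{"dp":[-0.001,-0.004,0],"rot":[0,0,-6],"fingers":0}]';python3 -m jog '[{"dp":[-0.0005,-0.002,0],"rot":[0,0,-3],"fingers":0},{"dp":[-0.001,-0.004,0],"rot":[0,0,-3],"fingers":0}]'
```

```text
t: 4.95
position: [0.3811, 0.305, 0.0752]
ee_rot: [-0.004, -0.011, 1.0, -0.0]
force: [-3.0, 2.9, 0.8]
gripper_width: 0.002
gripper_force: 1.5
t: 5.15
position: [0.3818, 0.3008, 0.075]
ee_rot: [-0.005, -0.063, 0.998, -0.0]
force: [-3.9, 3.1, 0.9]
gripper_width: 0.006
gripper_force: 1.5
t: 5.35
position: [0.3836, 0.2969, 0.0749]
ee_rot: [-0.004, -0.088, 0.996, -0.0]
force: [-3.2, 2.3, -0.0]
gripper_width: 0.004
gripper_force: 1.5
```

```bash
cat > lev.py <<'E'
from h import *
to()
t,_,c=grab('top'); hsv=cv2.cvtColor(t,cv2.COLOR_RGB2HSV); m=cv2.inRange(hsv,(18,110,70),(35,255,255)); m[:245]=0; m[:,:150]=0; m[:,250:]=0
ys,xs=np.nonzero(m); p=onz(c,np.c_[xs,ys],.05)[:,:2]; pv=np.array([.445,.2945]); r=p-pv; dd=np.hypot(*r.T); a=np.degrees(np.arctan2(r[:,1],r[:,0]))%360
k=(dd>.02)&(dd<.085); print(k.sum(), 'max d',dd[k].max() if k.any() else 0,'angle',np.median(a[k]))
k=(dd>.055)&(dd<.085); print('knob',k.sum(),p[k].mean(0) if k.any() else '')
E
python3 lev.py
```

```text
t 5.35 pos [0.3836 0.2969 0.0749] yaw_y 100.12 F [-3.2  2.3 -0. ] j6 -1.27 w 0.0
19 max d 0.03196493231534556 angle 38.29783968350252
knob 0
```

```bash
python3 -m jog '[{"dp":[-0.0005,-0.002,0],"rot":[0,0,-3],"fingers":0},{"dp":[-0.001,-0.004,0],"rot":[0,0,-6],"fingers":0}]';  python3 -m jog '[{"dp":[0,-0.002,0],"rot":[0,0,0],"fingers":0},{"dp":[0,-0.004,0],"rot":[0,0,0],"fingers":0}]';python3 -m jog '[{"dp":[0,-0.002,0],"rot":[0,0,0],"fingers":0},{"dp":[0,-0.004,0],"rot":[0,0,0],"fingers":0}]'; python3 - <<'E'
from h import *
im,d,c=grab('wrist'); 
hsv=cv2.cvtColor(im,cv2.COLOR_RGB2HSV); m=cv2.inRange(hsv,(18,110,60),(35,255,255)); ys,xs=np.nonzero(m)
n,l,st,ce=cv2.connectedComponentsWithStats(m)
for k in range(1,n):
  if st[k,4]>30: print(st[k],ce[k],onz(c,[ce[k]],.06).round(4))
to()
E
```

```text
t: 5.6
position: [0.3874, 0.2935, 0.0756]
ee_rot: [-0.002, -0.141, 0.99, -0.0]
force: [-1.9, 3.6, -0.5]
gripper_width: 0.005
gripper_force: 1.3
t: 5.8
position: [0.3888, 0.2913, 0.076]
ee_rot: [-0.001, -0.139, 0.99, 0.002]
force: [-4.7, 11.0, -2.1]
gripper_width: 0.003
gripper_force: 4.7
t: 6.0
position: [0.3891, 0.2905, 0.0762]
ee_rot: [-0.002, -0.138, 0.99, 0.005]
force: [-7.9, 20.3, -1.9]
gripper_width: 0.003
gripper_force: 8.8
[209 201  28  63 916] [223.18231441 223.30786026] [[0.3816 0.2708 0.06  ]]
[245 287   8  64 249] [247.42971888 320.34939759] [[0.4386 0.3008 0.06  ]]
[257 288   5  63 247] [259.23076923 320.11740891] [[0.4365 0.3077 0.06  ]]
[ 143  367  201   16 2080] [259.65432692 375.64519231] [[0.4771 0.3198 0.06  ]]
[344 367   9   9  32] [347.78125 370.65625] [[0.4586 0.3745 0.06  ]]
[  9 369  69  11 311] [ 35.84565916 374.43729904] [[0.5186 0.1771 0.06  ]]
t 6.05 pos [0.389  0.2905 0.0762] yaw_y 105.81 F [-6.6 17.8 -2.6] j6 -1.4 w 0.0
```

The stop is reached: force rose to 20 N with the knob at about (0.382, 0.270), 68° from where it started. Now I'll back off, rise and go to post_1.

```bash
python3 -m jog '[{"dp":[0,0.01,0],"rot":[0,0,0],"fingers":0},{"dp":[0,0.02,0],"rot":[0,0,0],"fingers":0},{"dp":[0,0.02,-0.04],"rot":[0,0,0],"fingers":0},{"dp":[0,0.02,-0.08],"rot":[0,0,0],"fingers":0},{"dp":[0,0.02,-0.1],"rot":[0,0,0],"fingers":0}]'; python3 -c "
from h import *
to((.5495,.3251,.18),yaw=-38)"
```

```text
t: 6.55
position: [0.3878, 0.3059, 0.18]
ee_rot: [0.003, -0.14, 0.99, 0.0]
force: [-0.4, 0.6, 0.7]
gripper_width: 0.004
gripper_force: 0.0
t 6.55 pos [0.3878 0.3059 0.18  ] yaw_y 106.11 F [-0.4  0.6  0.7] j6 -1.36 w 0.0
(0.5495, 0.3251, 0.18) -> [-160.7  -26.5    0.9] mm
rz -35.9
```

```bash
python3 -m jog '[{"dp":[-0.018,-0.003,0],"rot":[0,0,8],"fingers":0},{"dp":[-0.036,-0.006,0],"rot":[0,0,16],"fingers":0},{"dp":[-0.054,-0.009,0],"rot":[0,0,24],"fingers":0},{"dp":[-0.072,-0.012,0],"rot":[0,0,32],"fingers":0},{"dp":[-0.09,-0.015,0],"rot":[0,0,40],"fingers":0},{"dp":[-0.108,-0.018,0],"rot":[0,0,48],"fingers":0},{"dp":[-0.126,-0.021,0],"rot":[0,0,56],"fingers":0},{"dp":[-0.144,-0.024,0],"rot":[0,0,64],"fingers":0},{"dp":[-0.161,-0.026,0],"rot":[0,0,72],"fingers":0}]' >/dev/null; python3 -m jog '[{"dp":[0,0,0],"rot":[0,0,8],"fingers":0},{"dp":[0,0,0],"rot":[0,0,16],"fingers":0},{"dp":[0,0,0],"rot":[0,0,24],"fingers":0},{"dp":[0,0,0],"rot":[0,0,32],"fingers":0},{"dp":[0,0,0],"rot":[0,0,40],"fingers":0},{"dp":[0,0,0],"rot":[0,0,48],"fingers":0},{"dp":[0,0,0],"rot":[0,0,56],"fingers":0},{"dp":[0,0,0],"rot":[0,0,64],"fingers":0},{"dp":[0,0,0],"rot":[0,0,72],"fingers":0},{"dp":[0,0,0],"rot":[0,0,72],"fingers":0}]' ; python3 lev.py; python3 -c "
from h import *
to((.5495,.3251,.075),yaw=-38)
grab('wrist','w4.png')"
```

```text
t: 8.45
position: [0.5479, 0.3247, 0.1763]
ee_rot: [0.001, 0.898, 0.439, -0.0]
force: [0.2, 0.4, -0.5]
gripper_width: 0.001
gripper_force: 0.0
t 8.45 pos [0.5479 0.3247 0.1763] yaw_y -37.89 F [ 0.2  0.4 -0.5] j6 1.06 w 0.0
15 max d 0.031091116915985307 angle 41.985875937214665
knob 0 
t 8.5 pos [0.5479 0.3248 0.1763] yaw_y -37.73 F [ 0.  -0.2  0.4] j6 1.06 w 0.01
(0.5495, 0.3251, 0.075) -> [  1.3   1.  101.3] mm
rz 0.3
```

View pics/w4.png

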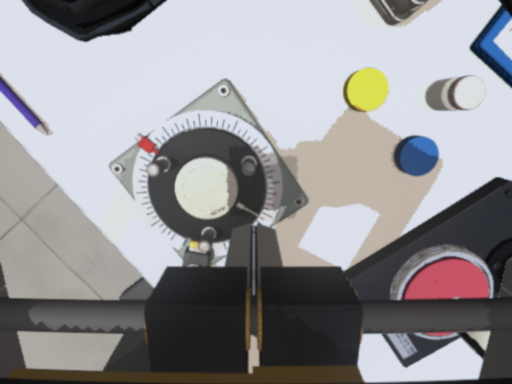

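The view shows the stage with plate centre about (206,187), the line end about (264,217) at lower right, the rider tip about (155,151), post_1 at (249,166) and the fingertip beside the stage at (255,230). I'll check angles in this picture, then lower and push round.

```bash
python3 - <<'E'
from h import *
c=arm.get_calibration('wrist'); C=onz(c,[[206,187]],.0365)[0]; print(C)
for n,u,z in [('line',(264,217),.029),('rider',(155,151),.029),('p1',(249,160),.063),('p2',(154,170),.063),('p3',(208,234),.063),('s1',(224,90),.016),('s2',(118,169),.016),('s3',(298,201),.016)]:
    p=onz(c,[u],z)[0]-np.array([.5125,.3545,0]); print(n,p.round(4),np.hypot(p[0],p[1]).round(4),np.degrees(np.arctan2(p[1],p[0])).round(1))
E
python3 -m jog '[{"dp":[0.001,0.001,0.03],"rot":[0,0,0],"fingers":0},{"dp":[0.001,0.001,0.06],"rot":[0,0,0],"fingers":0},{"dp":[0.001,0.001,0.09],"rot":[0,0,0],"fingers":0},{"dp":[0.001,0.001,0.101],"rot":[0,0,0],"fingers":0},{"dp":[0.001,0.001,0.101],"rot":[0,0,0],"fingers":0}]'
```

```text
[0.5160098  0.35572809 0.0365    ]
line [ 0.0275 -0.0579  0.029 ] 0.0641 -64.6
rider [-0.0143  0.0568  0.029 ] 0.0586 104.1
p1 [ 0.0538 -0.0006  0.063 ] 0.0538 -0.6
p2 [-0.0151  0.042   0.063 ] 0.0447 109.8
p3 [-0.0157 -0.0305  0.063 ] 0.0343 -117.3
s1 [0.0712 0.061  0.016 ] 0.0937 40.6
s2 [-0.0599  0.0677  0.016 ] 0.0903 131.5
s3 [ 0.063  -0.0692  0.016 ] 0.0936 -47.7
t: 9.05
position: [0.5476, 0.3245, 0.0732]
ee_rot: [-0.0, 0.898, 0.44, -0.002]
force: [-0.5, 0.4, 0.5]
gripper_width: 0.003
gripper_force: 0.0
```

```bash
python3 -m jog '[{"dp":[0.0057,-0.0004,0],"rot":[0,0,-7],"fingers":0},{"dp":[0.0114,-0.0014,0],"rot":[0,0,-14],"fingers":0},{"dp":[0.0168,-0.0031,0],"rot":[0,0,-21],"fingers":0},{"dp":[0.0221,-0.0055,0],"rot":[0,0,-28],"fingers":0},{"dp":[0.027,-0.0085,0],"rot":[0,0,-35],"fingers":0},{"dp":[0.0315,-0.0121,0],"rot":[0,0,-42],"fingers":0},{"dp":[0.0355,-0.0162,0],"rot":[0,0,-49],"fingers":0},{"dp":[0.039,-0.0207,0],"rot":[0,0,-56],"fingers":0}]'; python3 - <<'E'
from h import *
to(); p=arm.sense()['position'][:2]-np.array([.5135,.355]); print(np.hypot(*p),np.degrees(np.arctan2(p[1],p[0])))
grab('top','t5.png')
E
```

```text
t: 9.85
position: [0.5586, 0.3684, 0.0775]
ee_rot: [0.002, 0.584, 0.811, 0.001]
force: [0.5, -2.1, -2.4]
gripper_width: 0.009
gripper_force: 1.4
t 9.85 pos [0.5586 0.3684 0.0775] yaw_y 18.48 F [ 0.5 -2.1 -2.4] j6 0.13 w 0.01
0.047016665618077505 16.514400940423887
```

Force is about 2 N tangential, so the stage is turning freely. Two more arcs.

```bash
python3 -m jog '[{"dp":[0.0057,-0.0004,0],"rot":[0,0,-7],"fingers":0},{"dp":[0.0114,-0.0014,0],"rot":[0,0,-14],"fingers":0},{"dp":[0.0168,-0.0031,0],"rot":[0,0,-21],"fingers":0},{"dp":[0.0221,-0.0055,0],"rot":[0,0,-28],"fingers":0},{"dp":[0.027,-0.0085,0],"rot":[0,0,-35],"fingers":0},{"dp":[0.0315,-0.0121,0],"rot":[0,0,-42],"fingers":0},{"dp":[0.0355,-0.0162,0],"rot":[0,0,-49],"fingers":0},{"dp":[0.039,-0.0207,0],"rot":[0,0,-56],"fingers":0}]'; python3 -c "
from h import *
p=arm.sense()['position'][:2]-np.array([.5135,.355]); print(np.hypot(*p),np.degrees(np.arctan2(p[1],p[0])))";  python3 -m jog '[{"dp":[0.0057,-0.0004,0],"rot":[0,0,-7],"fingers":0},{"dp":[0.0114,-0.0014,0],"rot":[0,0,-14],"fingers":0},{"dp":[0.0168,-0.0031,0],"rot":[0,0,-21],"fingers":0},{"dp":[0.0221,-0.0055,0],"rot":[0,0,-28],"fingers":0},{"dp":[0.027,-0.0085,0],"rot":[0,0,-35],"fingers":0},{"dp":[0.0315,-0.0121,0],"rot":[0,0,-42],"fingers":0},{"dp":[0.0355,-0.0162,0],"rot":[0,0,-49],"fingers":0}]';python3 - <<'E'
from h import *
to(); p=arm.sense()['position'][:2]-np.array([.5135,.355]); print(np.hypot(*p),np.degrees(np.arctan2(p[1],p[0])))
grab('wrist','w6.png');grab('top','t6.png')
E
```

```text
t: 10.7
position: [0.5272, 0.3994, 0.0777]
ee_rot: [0.003, 0.136, 0.991, 0.001]
force: [2.7, -1.5, -1.0]
gripper_width: 0.006
gripper_force: 1.5
0.04649819060124734 72.82694553930808
t: 11.4
position: [0.4891, 0.3945, 0.0779]
ee_rot: [0.004, -0.287, 0.958, 0.001]
force: [3.3, -0.5, -2.5]
gripper_width: 0.007
gripper_force: 1.5
t 11.4 pos [0.4891 0.3945 0.0779] yaw_y 123.35 F [ 3.3 -0.5 -2.5] j6 -1.61 w 0.01
0.04641655724178184 121.74875602822534
```

```bash
python3 -m jog '[{"dp":[0.0041,-0.0002,0],"rot":[0,0,-5],"fingers":0},{"dp":[0.0082,-0.0007,0],"rot":[0,0,-10],"fingers":0},{"dp":[0.0122,-0.0016,0],"rot":[0,0,-15],"fingers":0},{"dp":[0.0122,-0.0016,0],"rot":[0,0,-15],"fingers":0}]';python3 - <<'E'
from h import *
to(); p=arm.sense()['position'][:2]-np.array([.5135,.355]); print(np.hypot(*p),np.degrees(np.arctan2(p[1],p[0])))
w,_,_=grab('wrist','w7.png');t,_,_=grab('top','t7.png')
v=np.hstack([cv2.resize(w,(480,360)),cv2.resize(t[200:290,155:235],(320,360),interpolation=cv2.INTER_CUBIC)])
cv2.imwrite('pics/v7.png',cv2.cvtColor(v,cv2.COLOR_RGB2BGR))
E
```

```text
t: 11.9
position: [0.4784, 0.3864, 0.0774]
ee_rot: [0.002, -0.406, 0.914, 0.0]
force: [1.8, 1.1, 1.5]
gripper_width: 0.004
gripper_force: 0.6
t 11.9 pos [0.4784 0.3864 0.0774] yaw_y 137.95 F [1.8 1.1 1.5] j6 -1.87 w 0.0
0.04708639368100354 138.18462656445107
```

View pics/v7.png

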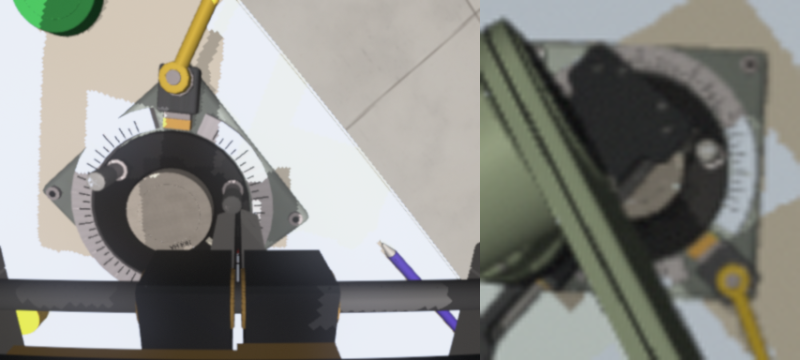

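The wrist half shows post_1 touching the finger at (232,195), and the lever fully out. The top half shows post_3 at (710,152), with the line and rider hidden by the arm. I'll compute the angle from post_3.

```bash
python3 - <<'E'
from h import *
c=arm.get_calibration('top'); cw=arm.get_calibration('wrist'); C=np.array([.5128,.3548,0])
p=onz(c,[[212,237.5]],.063)[0]-C; print('top p3',np.hypot(p[0],p[1]),np.degrees(np.arctan2(p[1],p[0])))
k=512/480
for n,u,z in [('p_left',(97,181),.063),('p1',(232,202),.063),('block',(169,211),.0365),('s',(53,192),.016),('s',(296,217),.016)]:
    p=onz(cw,[[u[0]*k,u[1]*k]],z)[0]; q=p-C; print(n,p.round(4),np.hypot(q[0],q[1]).round(4),np.degrees(np.arctan2(q[1],q[0])).round(1))
to((.5128-.047,.3548,.2))
E
```

```text
top p3 0.04778608918033803 -83.25505916391715
p_left [0.5187 0.3087 0.063 ] 0.0464 -82.7
p1 [0.4689 0.3708 0.063 ] 0.0468 160.0
block [0.5116 0.3527 0.0365] 0.0024 -119.3
s [0.5757 0.2849 0.016 ] 0.094 -48.0
s [0.4517 0.4232 0.016 ] 0.0917 131.8
t 12.0 pos [0.4783 0.3864 0.077 ] yaw_y 137.93 F [1.  1.6 2.4] j6 -1.87 w -0.0
(0.46580000000000005, 0.3548, 0.2) -> [  31.4  -12.  -123.1] mm
```

The line is at about 97–100° and the rider at 104–107°, so roughly 7° remain. I'll back off and look at the line and rider clearly from the far side.

```bash
python3 -c "
from h import *
to((.570,.437,.18))"; python3 -m jog '[{"dp":[-0.008,0,0],"rot":[0,0,0],"fingers":0},{"dp":[-0.008,0,-0.03],"rot":[0,0,0],"fingers":0},{"dp":[-0.02,0,-0.07],"rot":[0,0,0],"fingers":0},{"dp":[-0.05,-0.01,-0.103],"rot":[0,0,0],"fingers":0},{"dp":[-0.08,-0.02,-0.103],"rot":[0,0,0],"fingers":0},{"dp":[-0.1,-0.032,-0.103],"rot":[0,0,0],"fingers":0},{"dp":[-0.1,-0.032,-0.103],"rot":[0,0,0],"fingers":0}]'; python3 - <<'E'
from h import *
to(); w,_,c=grab('wrist','w8.png'); np.save('c8.npy',c,allow_pickle=True)
C=np.array([.5128,.3548,0])
hsv=cv2.cvtColor(w,cv2.COLOR_RGB2HSV)
m=cv2.inRange(hsv,(0,150,90),(8,255,255))|cv2.inRange(hsv,(172,150,90),(180,255,255))
n,l,st,ce=cv2.connectedComponentsWithStats(m)
for k in range(1,n):
  if st[k,4]>20: print('red',st[k],ce[k].round(1),onz(c,[ce[k]],.03).round(4))
# expected pixel of plate centre
R_=Rm(c);v=R_.T@(C+[0,0,.029]-c['origin']); print('centre px',c['cx']+c['fx']*v[0]/-v[2],c['cy']-c['fy']*v[1]/-v[2])
E
```

```text
t 12.0 pos [0.4783 0.3864 0.077 ] yaw_y 137.93 F [1.  1.6 2.4] j6 -1.87 w -0.0
(0.57, 0.437, 0.18) -> [ -99.3  -34.2 -102.7] mm
t: 12.7
position: [0.5698, 0.439, 0.1778]
ee_rot: [0.0, -0.407, 0.914, -0.0]
force: [-0.1, 0.0, -1.5]
gripper_width: 0.008
gripper_force: 0.0
t 12.7 pos [0.5698 0.439  0.1778] yaw_y 138.0 F [-0.1  0.  -1.5] j6 -1.87 w 0.01
red [289 117  20  15 145] [299.2 123.4] [[0.4961 0.4199 0.03  ]]
centre px 238.1215985747242 80.41539228767623
```

```bash
cat > pol.py <<'E'
from h import *
import sys
def pol(w,c,C=(.5128,.3548)):
    a=np.radians(np.arange(60,150,.5)); r=np.arange(.036,.072,.0005)
    A,Q=np.meshgrid(a,r); P=np.stack([C[0]+Q*np.cos(A),C[1]+Q*np.sin(A),0*A+.029],-1).reshape(-1,3)
    K=np.array([[c['fx'],0,c['cx']],[0,c['fy'],c['cy']],[0,0,1]])
    v=(P-c['origin'])@Rm(c)*[1,-1,-1]
    uv=cv2.projectPoints(v,np.zeros(3),np.zeros(3),K,np.array(c['distortion'],float))[0].reshape(A.shape+(2,)).astype(np.float32)
    return cv2.remap(w,uv[...,0],uv[...,1],cv2.INTER_LINEAR),uv
if __name__=='__main__':
    w=cv2.cvtColor(cv2.imread(sys.argv[1]),cv2.COLOR_BGR2RGB); c=np.load(sys.argv[2],allow_pickle=True).item()
    p,uv=pol(w,c); ang=np.arange(60,150,.5); r=np.arange(36,72,.5)
    hsv=cv2.cvtColor(p,cv2.COLOR_RGB2HSV).astype(int); g=p.min(2).astype(int)
    red=((hsv[...,0]<10)|(hsv[...,0]>170))&(hsv[...,1]>120)&(hsv[...,2]>70)
    for i in range(0,72,4):
        k=red[i]; print(r[i],'peak',ang[g[i].argmax()],g[i].max(),'med',int(np.median(g[i])),'red',(ang[k].min(),ang[k].max(),ang[k].mean().round(1)) if k.any() else '')
    v=np.flipud(cv2.resize(p,(720,290))); u=cv2.resize(w[20:170,170:370],(400,300))
    o=np.zeros((600,720,3),np.uint8); o[:290]=v; o[300:,:400]=u; cv2.imwrite('pics/pol.png',cv2.cvtColor(o,cv2.COLOR_RGB2BGR))
E
python3 pol.py pics/w8.png c8.npy
```

```text
36.0 peak 95.5 225 med 66 red 
38.0 peak 95.5 222 med 66 red 
40.0 peak 95.5 188 med 67 red 
42.0 peak 95.5 175 med 67 red 
44.0 peak 149.5 193 med 67 red 
46.0 peak 96.0 187 med 67 red 
48.0 peak 96.0 186 med 64 red 
50.0 peak 96.0 189 med 63 red 
52.0 peak 96.0 172 med 63 red 
54.0 peak 96.0 172 med 59 red 
56.0 peak 96.5 134 med 96 red (np.float64(103.0), np.float64(105.0), np.float64(104.0))
58.0 peak 143.5 223 med 182 red (np.float64(103.0), np.float64(105.0), np.float64(104.0))
60.0 peak 123.0 226 med 210 red (np.float64(103.0), np.float64(105.5), np.float64(104.2))
62.0 peak 118.0 226 med 209 red (np.float64(102.0), np.float64(107.0), np.float64(104.5))
64.0 peak 112.5 226 med 219 red (np.float64(100.5), np.float64(108.5), np.float64(104.5))
66.0 peak 138.5 227 med 224 red (np.float64(100.5), np.float64(108.0), np.float64(104.2))
68.0 peak 121.0 227 med 225 red (np.float64(100.5), np.float64(108.0), np.float64(104.2))
70.0 peak 89.0 226 med 224 red (np.float64(100.5), np.float64(108.0), np.float64(104.2))
```

The line is at 96.2° and the rider tip at 104.0°, so 7.8° remain. I'll return to the contact pose by reversing the move, then push 7.8° more.

```bash
python3 -m jog '[{"dp":[0.02,0.012,0],"rot":[0,0,0],"fingers":0},{"dp":[0.05,0.022,0],"rot":[0,0,0],"fingers":0},{"dp":[0.08,0.032,0.033],"rot":[0,0,0],"fingers":0},{"dp":[0.092,0.032,0.073],"rot":[0,0,0],"fingers":0},{"dp":[0.092,0.032,0.103],"rot":[0,0,0],"fingers":0},{"dp":[0.092,0.032,0.103],"rot":[0,0,0],"fingers":0},{"dp":[0.096,0.032,0.103],"rot":[0,0,0],"fingers":0},{"dp":[0.1,0.032,0.103],"rot":[0,0,0],"fingers":0}]'; python3 -m jog '[{"dp":[0.0016,0,0],"rot":[0,0,-2],"fingers":0},{"dp":[0.0033,-0.0001,0],"rot":[0,0,-4],"fingers":0},{"dp":[0.0049,-0.0003,0],"rot":[0,0,-6],"fingers":0},{"dp":[0.0064,-0.0004,0],"rot":[0,0,-7.8],"fingers":0},{"dp":[0.0064,-0.0004,0],"rot":[0,0,-7.8],"fingers":0},{"dp":[0.0064,-0.0004,0],"rot":[0,0,-7.8],"fingers":0}]'; python3 -m jog '[{"dp":[-0.008,0,0],"rot":[0,0,0],"fingers":0},{"dp":[-0.008,0,-0.03],"rot":[0,0,0],"fingers":0},{"dp":[-0.02,0,-0.07],"rot":[0,0,0],"fingers":0},{"dp":[-0.05,-0.01,-0.103],"rot":[0,0,0],"fingers":0},{"dp":[-0.08,-0.02,-0.103],"rot":[0,0,0],"fingers":0},{"dp":[-0.1,-0.032,-0.103],"rot":[0,0,0],"fingers":0},{"dp":[-0.1,-0.032,-0.103],"rot":[0,0,0],"fingers":0}]'; python3 - <<'E'
from h import *
to(); w,_,c=grab('wrist','w9.png'); np.save('c9.npy',c,allow_pickle=True)
E
python3 pol.py pics/w9.png c9.npy
```

```text
t: 13.55
position: [0.478, 0.3861, 0.0775]
ee_rot: [0.001, -0.408, 0.913, 0.0]
force: [1.2, -0.1, -0.3]
gripper_width: 0.004
gripper_force: 0.0
t: 14.15
position: [0.4746, 0.3816, 0.0777]
ee_rot: [0.002, -0.469, 0.883, 0.0]
force: [0.5, 2.2, 1.6]
gripper_width: 0.005
gripper_force: 1.1
t: 14.85
position: [0.5578, 0.446, 0.1783]
ee_rot: [0.001, -0.469, 0.883, -0.0]
force: [-1.4, 0.5, 0.4]
gripper_width: 0.008
gripper_force: 0.0
t 14.85 pos [0.5578 0.446  0.1783] yaw_y 145.9 F [-1.4  0.5  0.4] j6 -1.99 w 0.01
36.0 peak 102.5 213 med 61 red 
38.0 peak 103.0 209 med 61 red 
40.0 peak 103.0 182 med 61 red 
42.0 peak 103.0 178 med 61 red 
44.0 peak 103.5 179 med 62 red 
46.0 peak 103.0 170 med 62 red 
48.0 peak 103.5 165 med 63 red 
50.0 peak 103.5 166 med 63 red 
52.0 peak 103.5 167 med 63 red 
54.0 peak 103.5 166 med 62 red 
56.0 peak 149.0 125 med 96 red (np.float64(104.0), np.float64(105.0), np.float64(104.5))
58.0 peak 138.5 209 med 173 red (np.float64(103.0), np.float64(105.5), np.float64(104.2))
60.0 peak 133.5 216 med 196 red (np.float64(103.0), np.float64(105.5), np.float64(104.2))
62.0 peak 128.5 216 med 195 red (np.float64(102.0), np.float64(106.5), np.float64(104.2))
64.0 peak 139.0 217 med 207 red (np.float64(100.5), np.float64(108.0), np.float64(104.2))
66.0 peak 140.0 217 med 213 red (np.float64(100.5), np.float64(108.0), np.float64(104.2))
68.0 peak 135.0 217 med 214 red (np.float64(100.5), np.float64(108.0), np.float64(104.2))
70.0 peak 87.5 215 med 212 red (np.float64(100.5), np.float64(108.0), np.float64(104.2))
```

The line is at 103.6° and the rider tip at 104.3°, so it's within 0.7° and needs no more. Now to the outer side of the knob.

```bash
python3 -c "
from h import *
to((.3905,.2414,.18),yaw=111)"
```

```text
t 14.9 pos [0.5561 0.4453 0.1777] yaw_y 145.91 F [ 0.1 -0.1  0. ] j6 -1.99 w 0.01
(0.3905, 0.2414, 0.18) -> [261.7  22.8  -1.9] mm
rz 34.9
```

```bash
python3 -m jog '[{"dp":[0.03,0.003,-0.005],"rot":[0,0,4],"fingers":0},{"dp":[0.06,0.006,-0.005],"rot":[0,0,8],"fingers":0},{"dp":[0.09,0.008,-0.005],"rot":[0,0,12],"fingers":0},{"dp":[0.12,0.01,-0.005],"rot":[0,0,16],"fingers":0},{"dp":[0.15,0.013,-0.005],"rot":[0,0,20],"fingers":0},{"dp":[0.18,0.016,-0.005],"rot":[0,0,24],"fingers":0},{"dp":[0.21,0.018,-0.005],"rot":[0,0,28],"fingers":0},{"dp":[0.24,0.021,-0.005],"rot":[0,0,32],"fingers":0},{"dp":[0.262,0.023,-0.003],"rot":[0,0,35],"fingers":0},{"dp":[0.262,0.023,-0.003],"rot":[0,0,35],"fingers":0}]'; python3 - <<'E'
from h import *
im,d,c=grab('wrist','w10.png'); 
hsv=cv2.cvtColor(im,cv2.COLOR_RGB2HSV); m=cv2.inRange(hsv,(18,110,60),(35,255,255))
n,l,st,ce=cv2.connectedComponentsWithStats(m)
for k in range(1,n):
  if st[k,4]>40: print(st[k],ce[k].round(),onz(c,[ce[k]],.06)[0].round(4))
to((.3905,.2414,.076))
E
```

```text
t: 15.9
position: [0.3864, 0.2392, 0.1804]
ee_rot: [-0.002, -0.181, 0.983, -0.001]
force: [-0.4, -0.7, 0.1]
gripper_width: 0.007
gripper_force: 0.0
[280 194  16  73 631] [286. 228.] [0.4022 0.2766 0.06  ]
[245 291   5  60 215] [247. 320.] [0.5049 0.2777 0.06  ]
[257 290   5  61 215] [259. 320.] [0.5009 0.2891 0.06  ]
[ 118  367  218   15 1977] [247. 376.] [0.5693 0.3011 0.06  ]
[  9 369  28   9 126] [ 22. 373.] [0.6596 0.0748 0.06  ]
t 15.95 pos [0.3881 0.2403 0.181 ] yaw_y 110.93 F [-0.3  0.2 -0.1] j6 -1.57 w 0.01
(0.3905, 0.2414, 0.076) -> [-2.70e+00  1.00e-01  1.05e+02] mm
```

```bash
python3 -c "
from h import *
print(onz(arm.get_calibration('wrist'),[[288,203]],.066))"; python3 -m jog '[{"dp":[-0.0025,0,0.03],"rot":[0,0,0],"fingers":0},{"dp":[-0.0025,0,0.06],"rot":[0,0,0],"fingers":0},{"dp":[-0.0025,0,0.09],"rot":[0,0,0],"fingers":0},{"dp":[-0.0025,0,0.104],"rot":[0,0,0],"fingers":0},{"dp":[-0.0025,0,0.104],"rot":[0,0,0],"fingers":0}]'; python3 - <<'E'
from h import *
to()
v=np.array([.070,-.0205])
for b in range(0,72,7):
    r=np.radians(b); M=np.array([[np.cos(r),-np.sin(r)],[np.sin(r),np.cos(r)]]); print(b,((M@v-v)*1000).round(1))
E
```

```text
[[0.38055925 0.26962586 0.066     ]]
t: 16.45
position: [0.3904, 0.2419, 0.0751]
ee_rot: [-0.003, -0.182, 0.983, -0.0]
force: [-0.2, 0.5, 0.6]
gripper_width: 0.003
gripper_force: 0.0
t 16.45 pos [0.3904 0.2419 0.0751] yaw_y 111.01 F [-0.2  0.5  0.6] j6 -1.57 w 0.0
0 [0. 0.]
7 [2.  8.7]
14 [ 2.9 17.5]
21 [ 2.7 26.4]
28 [ 1.4 35.3]
35 [-0.9 43.9]
42 [-4.3 52.1]
49 [-8.6 59.9]
56 [-13.9  67.1]
63 [-20.   73.6]
70 [-26.8  79.3]
```

The knob is confirmed at (0.3806, 0.2696). I'll push it back along the arc.

```bash
python3 -m jog '[{"dp":[0,0.003,0],"rot":[0,0,0],"fingers":0},{"dp":[0,0.006,0],"rot":[0,0,0],"fingers":0},{"dp":[0,0.009,0],"rot":[0,0,0],"fingers":0}]';  python3 -m jog '[{"dp":[0.0011,0.0043,0],"rot":[0,0,3.5],"fingers":0},{"dp":[0.002,0.0087,0],"rot":[0,0,7],"fingers":0},{"dp":[0.0026,0.0131,0],"rot":[0,0,10.5],"fingers":0},{"dp":[0.0029,0.0175,0],"rot":[0,0,14],"fingers":0},{"dp":[0.0029,0.022,0],"rot":[0,0,17.5],"fingers":0},{"dp":[0.0027,0.0264,0],"rot":[0,0,21],"fingers":0},{"dp":[0.0022,0.0309,0],"rot":[0,0,24.5],"fingers":0},{"dp":[0.0014,0.0353,0],"rot":[0,0,28],"fingers":0}]';  python3 -m jog '[{"dp":[0.0011,0.0043,0],"rot":[0,0,3.5],"fingers":0},{"dp":[0.002,0.0087,0],"rot":[0,0,7],"fingers":0},{"dp":[0.0026,0.0131,0],"rot":[0,0,10.5],"fingers":0},{"dp":[0.0029,0.0175,0],"rot":[0,0,14],"fingers":0},{"dp":[0.0029,0.022,0],"rot":[0,0,17.5],"fingers":0},{"dp":[0.0027,0.0264,0],"rot":[0,0,21],"fingers":0},{"dp":[0.0022,0.0309,0],"rot":[0,0,24.5],"fingers":0},{"dp":[0.0014,0.0353,0],"rot":[0,0,28],"fingers":0}]'; python3 lev.py
```

```text
t: 16.75
position: [0.39, 0.2514, 0.0787]
ee_rot: [0.001, -0.182, 0.983, 0.0]
force: [0.7, -0.6, 0.2]
gripper_width: 0.001
gripper_force: 0.0
t: 17.55
position: [0.3762, 0.2829, 0.0786]
ee_rot: [0.002, 0.062, 0.998, -0.0]
force: [1.5, -2.9, 0.5]
gripper_width: 0.0
gripper_force: 1.4
t: 18.35
position: [0.3784, 0.3177, 0.0784]
ee_rot: [0.001, 0.302, 0.953, -0.001]
force: [-0.2, -4.0, 1.8]
gripper_width: 0.001
gripper_force: 1.7
t 18.35 pos [0.3784 0.3177 0.0784] yaw_y 54.85 F [-0.2 -4.   1.8] j6 -0.43 w 0.0
27 max d 0.03467627200917056 angle 45.286273031665225
knob 0
```

```bash
python3 -m jog '[{"dp":[0.0006,0.0025,0],"rot":[0,0,2],"fingers":0},{"dp":[0.0012,0.0049,0],"rot":[0,0,4],"fingers":0},{"dp":[0.0018,0.0074,0],"rot":[0,0,6],"fingers":0},{"dp":[0.0022,0.0099,0],"rot":[0,0,8],"fingers":0}]';  python3 -m jog '[{"dp":[0.0005,0.0015,0],"rot":[0,0,1],"fingers":0},{"dp":[0.001,0.003,0],"rot":[0,0,2],"fingers":0}]'; python3 -m jog '[{"dp":[0.0003,0.0015,0],"rot":[0,0,1],"fingers":0},{"dp":[0.0006,0.003,0],"rot":[0,0,2],"fingers":0}]'
```

```text
t: 18.8
position: [0.3817, 0.3268, 0.0781]
ee_rot: [0.0, 0.367, 0.93, -0.001]
force: [-1.0, -3.3, 2.6]
gripper_width: 0.005
gripper_force: 1.9
t: 19.0
position: [0.3829, 0.33, 0.0778]
ee_rot: [0.0, 0.383, 0.924, -0.001]
force: [-1.4, -4.9, 3.9]
gripper_width: 0.004
gripper_force: 1.9
t: 19.2
position: [0.3846, 0.3329, 0.0776]
ee_rot: [-0.0, 0.4, 0.917, -0.0]
force: [-2.3, -2.9, 4.9]
gripper_width: 0.004
gripper_force: 2.1
```

```bash
python3 -m jog '[{"dp":[0,0.0015,0],"rot":[0,0,0],"fingers":0},{"dp":[0,0.003,0],"rot":[0,0,0],"fingers":0}]';  python3 -m jog '[{"dp":[0,0.0015,0],"rot":[0,0,0],"fingers":0},{"dp":[0,0.003,0],"rot":[0,0,0],"fingers":0}]'; python3 lev.py
```

```text
t: 19.4
position: [0.3855, 0.334, 0.0773]
ee_rot: [-0.001, 0.399, 0.917, -0.002]
force: [-7.5, -7.5, 9.2]
gripper_width: 0.0
gripper_force: 5.3
t: 19.6
position: [0.3858, 0.3343, 0.0771]
ee_rot: [-0.003, 0.399, 0.917, -0.005]
force: [-11.2, -12.8, 15.6]
gripper_width: 0.006
gripper_force: 8.7
t 19.6 pos [0.3858 0.3343 0.0771] yaw_y 43.01 F [-11.2 -12.8  15.6] j6 -0.2 w 0.01
47 max d 0.03467627200917056 angle 56.39616333055213
knob 0
```

The lever is at its locked stop: 17 N and no more motion. I'll back off, rise and check everything from the clear viewing pose.

```bash
python3 -m jog '[{"dp":[0,-0.01,0],"rot":[0,0,0],"fingers":0},{"dp":[0,-0.025,0],"rot":[0,0,0],"fingers":0},{"dp":[0,-0.03,-0.04],"rot":[0,0,0],"fingers":0},{"dp":[0,-0.03,-0.08],"rot":[0,0,0],"fingers":0},{"dp":[0,-0.03,-0.12],"rot":[0,0,0],"fingers":0},{"dp":[0,-0.03,-0.15],"rot":[0,0,0],"fingers":0}]'; python3 -c "
from h import *
to((.30,.50,.25))"
```

```text
t: 20.25
position: [0.3687, 0.3182, 0.2306]
ee_rot: [0.001, 0.399, 0.917, 0.003]
force: [1.1, -0.1, 0.1]
gripper_width: 0.005
gripper_force: 0.0
t 20.25 pos [0.3687 0.3182 0.2306] yaw_y 42.96 F [ 1.1 -0.1  0.1] j6 -0.22 w 0.0
(0.3, 0.5, 0.25) -> [179.9  73.7 -18.8] mm
```

```bash
python3 -m jog '[{"dp":[-0.005,0.025,0],"rot":[0,0,-8],"fingers":0},{"dp":[-0.01,0.05,0],"rot":[0,0,-16],"fingers":0},{"dp":[-0.015,0.075,0],"rot":[0,0,-24],"fingers":0},{"dp":[-0.02,0.1,0],"rot":[0,0,-32],"fingers":0},{"dp":[-0.025,0.125,0],"rot":[0,0,-40],"fingers":0},{"dp":[-0.03,0.15,0],"rot":[0,0,-48],"fingers":0},{"dp":[-0.036,0.175,0],"rot":[0,0,-56],"fingers":0},{"dp":[-0.042,0.2,0],"rot":[0,0,-64],"fingers":0},{"dp":[-0.048,0.229,0],"rot":[0,0,-72],"fingers":0}]' >/dev/null;  python3 -m jog '[{"dp":[0,0,0],"rot":[0,0,-8],"fingers":0},{"dp":[0,0,0],"rot":[0,0,-16],"fingers":0},{"dp":[0,0,0],"rot":[0,0,-24],"fingers":0},{"dp":[0,0,0],"rot":[0,0,-24],"fingers":0}]'; python3 - <<'E'
from h import *
to(); w,_,c=grab('wrist','w11.png'); np.save('c11.npy',c,allow_pickle=True)
R_=Rm(c)
for a in(133,201):
    P=np.array([.445+.07*np.cos(np.radians(a)),.2945+.07*np.sin(np.radians(a)),.066]);v=R_.T@(P-c['origin']); print('knob px if at',a,c['cx']+c['fx']*v[0]/-v[2],c['cy']-c['fy']*v[1]/-v[2])
m=cv2.inRange(cv2.cvtColor(w,cv2.COLOR_RGB2HSV),(18,110,60),(35,255,255))
n,l,st,ce=cv2.connectedComponentsWithStats(m)
for k in range(1,n):
  if st[k,4]>40: print(st[k],ce[k].round())
E
python3 pol.py pics/w11.png c11.npy | sed -n 5,14p
```

```text
t: 21.55
position: [0.5682, 0.4385, 0.2272]
ee_rot: [0.001, -0.414, 0.91, 0.001]
force: [0.4, 0.0, 0.2]
gripper_width: -0.001
gripper_force: 0.0
t 21.55 pos [0.5682 0.4385 0.2272] yaw_y 138.95 F [0.4 0.  0.2] j6 -1.89 w -0.0
knob px if at 133 332.2585266661292 -18.18062239054521
knob px if at 201 292.2286036868152 -115.03988324120076
[295   0  36   8 140] [318.   2.]
[238  24  17   8 105] [246.  28.]
[100 162  34  33 865] [116. 178.]
[257 289   5  62 229] [259. 320.]
[245 294   5  57 224] [247. 322.]
[ 147  366  216   17 2474] [273. 375.]
[  8 369  31  10 130] [ 23. 374.]
44.0 peak 103.0 166 med 67 red 
46.0 peak 103.0 171 med 68 red 
48.0 peak 103.5 176 med 68 red 
50.0 peak 103.5 174 med 68 red 
52.0 peak 103.5 174 med 68 red 
54.0 peak 103.5 158 med 66 red 
56.0 peak 149.5 135 med 100 red 
58.0 peak 143.5 218 med 179 red (np.float64(103.0), np.float64(105.5), np.float64(104.2))
60.0 peak 143.5 224 med 204 red (np.float64(103.0), np.float64(105.5), np.float64(104.2))
62.0 peak 134.0 224 med 204 red (np.float64(101.5), np.float64(106.5), np.float64(104.0))
```

View pics/w11.png

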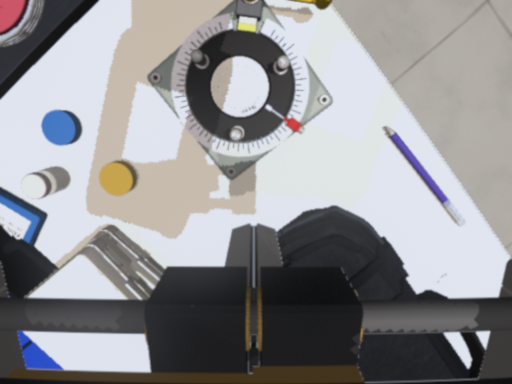

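The white line at (268,107)–(287,120) runs straight into the rider tip at (290,121). The block lies in its recess and the lever bar is at the top edge (318,2), where locked should put it. I'll check the lever angle from the other cameras.

```bash
python3 lev.py; python3 - <<'E'
from h import *
t,_,c=grab('scene'); m=cv2.inRange(cv2.cvtColor(t,cv2.COLOR_RGB2HSV),(18,110,70),(35,255,255)); 
a=cv2.cvtColor(cv2.imread('pics/scene0.png'),cv2.COLOR_BGR2HSV); m0=cv2.inRange(a,(18,110,70),(35,255,255))
for q in(m0,m):
    q=q.copy(); q[:255]=0; q[320:]=0; q[:,:280]=0; q[:,330:]=0; ys,xs=np.nonzero(q); print(len(xs), xs.min() if len(xs) else '',xs.max() if len(xs) else '',ys.min() if len(xs) else '',ys.max() if len(xs) else '')
E
```

```text
t 21.6 pos [0.568  0.4383 0.2273] yaw_y 138.81 F [0.9 0.1 0.9] j6 -1.89 w 0.0
105 max d 0.07620802701791404 angle 129.449854181936
knob 42 [0.40128031 0.34579877]
261 287 312 269 309
287 287 311 268 310
```

```bash
python3 -c "
from plant import arm
print(arm.sign_off())"
```

```text
the job is handed in; nothing more can be done
None
```

The job is handed in at about 22 s. The lever went out to its free stop, and the stage was pushed round until the white line was within about 0.7° of the rider tip (2.5° allowed). The lever is back at its locked stop, the steel block is still in the recess, and the arm is clear.

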